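# Stamp a knife-handle blank in the spring-hammer press

### The job

Stamp the square-edged handle blank in the spring-hammer press: haul the hammer back by its wooden side grip until its sear catches and holds it on its own, without wrenching it hard against the rubber buffer behind it. Then lay the blank flat and lengthwise on the open top of the sloped feed lane so that it slides down fully against the stop, keeping your fingers out from under the raised hammer, and press the trigger pad so that the hammer drops on the blank. Never let the hammer slam down on the bare anvil, leave the blank under the hammer, and leave everything else on the bench where it is.

Things in the scene. Friction and masses are not known exactly. Their poses are not given: they have to be found in the camera images.
- hammer_grip (a point): middle of the hammer's wooden side grip, a round level bar 18 mm thick, 76 mm long, parallel to the shaft (y axis of home), with 38 mm of grip to each side of this point. It circles at 186 mm radius about shaft, and the bar turns freely on its spindle. At the start the hammer is down and this point is about 120 mm above the bench.
- shaft (a point): point on the axis of the hammer's shaft, level with the middle of the grip along that axis, so that the grip circles about it in an upright plane; 70 mm above the bench. The axis is the y axis of home.
- hammer (a joint): hammer arm, rad: 0 down over the bare anvil, about 0.17 on the blank, grows as it is hauled up and back (positive turn about home's y). Spring and weight: 8 to 11 N at the grip throughout. When caught it rests somewhere from 1.10 to 1.34 (stroke set by hand, not told); the sear drops in 0.02 beyond that rest; from 0.05 beyond it the buffer adds about 1.4 N at the grip per mm.
- sear (a joint): angle of the sear lever in rad: 0 at rest (hooked if the hammer is cocked), growing as its trigger pad goes down and its nose lifts; a spring returns it. The nose frees the hammer at about 0.13; its end stop is at 0.30.
- trigger_pad (a point): middle of the upper face of the trigger pad, a level steel plate 30 x 34 mm at the outer end of the sear lever, about 147 mm above the bench, on the other side of the hammer's shaft from the lane. Press it straight down: about 7 N; the hammer trips after about 9 mm, the end stop is at about 21 mm.
- buffer (a joint): how far the buffer is pushed in, m: 0 free, hard stop at 0.012. It is a round black rubber plunger, 16 mm thick, lying level under the sear lever, that meets the hammer's catch pin just after the sear has caught; a stiff spring (12 N/mm) backs it. A light touch (a few mm) is fine; do not drive it in more than about 6 mm.
- home (a point): centre of the blank when home: flat on the lane floor (14 mm below along z), against the end stop, under the die. x points down along the lane (20 degrees below level), y across it, z square up from its floor. The lane is slick steel, 41 mm wide between 10 mm high rails here; the lowered hammer blocks it. Keep the fingers 60 mm away while the hammer is up.
- feed (a point): where to let go of the blank (its centre): on the open upper apron of the lane, 140 mm up the lane from home, same axes, lane floor 14 mm below along z. The apron is flat, 72 mm wide, without rails, and ends 62 mm further up; flared 10 mm high rails (64 mm apart at the mouth) begin 27 mm further down. The blank then slides down by itself.
- blank_center (a point): centre of the handle blank to be stamped: a plain light-wood block with square edges, 84 mm (its x axis) x 34 mm (y) x 28 mm (z, up), about 60 g, lying flat on the bench on one of three places, the other two wooden handles on the others. Either end may lead.
- turned_center (a point): bystander: centre of a round turned light-wood handle with a waist, 110 mm long, 30 mm thick, lying along its x axis.
- riveted_center (a point): bystander: centre of a flat finished light-wood handle 128 mm long, 20 to 28 mm wide, 17 mm thick, with three brass rivets.
- whetstone: bystander: whetstone 150 x 50 x 25 mm; origin at the middle of its underside, long along x.
- oil_can: bystander: brass oil can with a spout, 68 mm across, 165 mm high; origin at the middle of its underside.
- rivet_tin: bystander: small metal bowl 68 mm across, 35 mm high; origin at the middle of its underside.
- file: bystander: hand file 305 mm long lying along its x axis, 28 mm high at its wooden handle; origin on the bench.
- knife: bystander: kitchen knife 260 mm long lying along its x axis, 16 mm high at its black handle; origin on the bench.

How it is judged:
By the outcome, as a careful person would: the job done as asked, in the order asked, and still so for the second after the job is handed in, with the robot touching nothing.
It also fails if it takes over 72 s, if anything falls off the work surface, if the arm or the gripper's body presses on something with over 40 N, if the wrist force passes 120 N, or if a joint passes its speed limit or range.

### The arm

A 6-joint arm with a two-finger parallel gripper is mounted at the origin on the work surface. World frame = base frame: x ahead of the robot, y to its left, z up, the work surface at z = 0. Lengths are in m, angles in degrees, forces in N, time in s.
With the tool pointing down it reaches from about 0.3 to 0.75 m from the base axis. Payload 8.5 kg.
Tool frame: the origin (TCP) lies at the very end of the fingers, on their centre line; the grasp point (between the pads) lies 19 mm behind it; x points along the fingers, y is the direction in which the jaws open and shut, and the axes are right-handed (so a half turn about x gives the same grasp; the last joint's range is limited). The gripper opens to 85 mm and grips with 20 to 120 N. Pads are 22 mm wide; open, the fingers measure 114 mm over their backs; the gripper's body (76 mm by 85 mm) begins 54 mm behind the grasp point. The pads swing forward as they close: fully open they stand 13 mm farther back than shut.
Start: joints at [62.034, 21.807, 74.336, -0, 83.858, -12.336], TCP at [0.148, 0.53, 0.231] pointing down, gripper open.
Joint ranges: [-178.18, 178.18], [-50.72, 133.34], [12.68, 142.11], [-81.47, 261.47], [9.98, 163.14], [-165.26, 165.26]. Speed limits (degrees/s): [136.94, 136.94, 180, 180, 180, 180].

### API

Orientations are given as a 3x3 rotation matrix whose columns are the frame's x, y, z axes.
In Python, from rig import env, eyes, close_job gives the robot as it stands.
- The arm moves only by the shell command python3 -m pendant 'ROWS' [OPENING] [FORCE]. ROWS is a JSON object of lists of equal length, an entry for each row: "travel": the shift along the world's x, y, z in mm, a list of three; "delta_rot": the turn, a rotation vector about the world's x, y, z in rad, a list of three. In form: {"travel": [[x, y, z], ...], "delta_rot": [[wx, wy, wz], ...]}. A call has 1 to 20 rows; each row shifts and turns the commanded pose from where the row before left it; what a row does not reach is not made up. A row lasts 1/12 s, in which the tool goes at most 41.7 mm and 7.16 degrees, less where a joint would pass 70% of its speed; a pose out of reach is approached as far as the arm can. A call with a gripper value outside its range is refused whole. OPENING is the finger opening in mm, from 0 to 85.4, set as the call begins (- or left out, the last holds). The fingers move at their own pace and stop on an object; FORCE is the grip in N (left out, the last holds). Time passes only in rows, so rows that do not move let the fingers close. It gives the time, the measured TCP pose, the force and the opening at its end, in the units of the state.
- env.observe(): the state, without advancing time (a new reading comes with each control period).
- eyes.get_image(name): name is "side" or "top"; returns the picture (384x512x3 uint8, red, green, blue); there is no depth.
- eyes.camera_model(name): a dict with "vfov" (degrees; the focal length in pixels is half the picture's height over the tangent of half this angle, whatever the lens; pixels are square), "cx", "cy" (the principal point, pixels), "k1" (the pictures are not rectified: a ray, as slopes to the right and down, at radius r is drawn at 1 + k1 r^2 times it, then the intrinsics apply), "pose" (4x4, takes a point from camera to world coordinates). Camera axes: x right, y up, looking along -z (the intrinsics and any distortion apply to the point x, -y, -z); pixel columns grow to the right and rows downward; lengths in m; the calibration is good to about 2 mm. A picture is of the moment at which its call begins. camera_model takes no time and is no camera call.
- close_job(): hands the job in, once; it reports no verdict.
The state is a dict: "time_s": time; "q": joint angles; "qvel": joint speeds; "joint_efforts": joint torques, N m; "position": TCP position; "tool_rot": TCP orientation; "ft_force": force on the tool from outside, world axes, zero at the start; "wrist_torque": the same for the moment, N m; "grip_width": finger opening in m.
Only numpy, scipy, OpenCV 4.12 (cv2) and the standard library are available. Lean on these libraries where they do the work, as an engineer would, in place of code of your own. Each camera call takes 0.05 s, during which the arm holds its last target. There are 200 camera calls.

## Working session

There is one attempt and no reset: what is moved stays moved. The work goes in short steps, Python scripts to look and compute and a shell command to move; the robot and the scene stay as the last step left them, time stands still between calls to the robot, and variables do not carry over. Pictures are saved under pics/ and viewed, about 8 in all and at most 12, crops included, and the job is handed in when it is done.

```bash
ls; mkdir -p pics; python3 - <<'E'
from rig import env, eyes
import cv2,json
for n in("side","top"):
    im=eyes.get_image(n); cv2.imwrite(f"pics/{n}0.png",im[:,:,::-1])
    m=eyes.camera_model(n); print(n,m)
s=env.observe(); print(s)
a=[cv2.imread(f"pics/{n}0.png") for n in("side","top")]
for n,i in zip(("side","top"),a): cv2.imwrite(f"pics/{n}0b.png",cv2.resize(i,(800,600),interpolation=cv2.INTER_CUBIC))
E
```

```text
pics
side {'vfov': 49.87794280058629, 'cx': 259.0529194463786, 'cy': 194.5764811365236, 'k1': -0.06446022655730566, 'pose': array([[-0.99978464,  0.01482216, -0.01452523,  0.50323197],
       [-0.02059821, -0.62347874,  0.78156892,  0.99682512],
       [ 0.00252837,  0.78169979,  0.62364978,  0.89482463],
       [ 0.        ,  0.        ,  0.        ,  1.        ]])}
top {'vfov': 53.22667253939468, 'cx': 257.5679515346985, 'cy': 193.93239546071337, 'k1': 0.022820036487069335, 'pose': array([[-1.67406464e-02,  9.86149342e-01, -1.65012803e-01,
         3.54429618e-01],
       [-9.99683636e-01, -1.96066287e-02, -1.57546181e-02,
         3.01933682e-04],
       [-1.87717510e-02,  1.64696857e-01,  9.86165588e-01,
         1.26646491e+00],
       [ 0.00000000e+00,  0.00000000e+00,  0.00000000e+00,
         1.00000000e+00]])}
{'time_s': 0.1, 'q': array([ 6.20333215e+01,  2.18380016e+01,  7.43788957e+01, -4.60395145e-04,
        8.38581148e+01, -1.23341644e+01]), 'qvel': array([ 0.0118171 , -0.02857031, -0.26195013, -0.05620688, -0.00282977,
        0.01832721]), 'joint_efforts': array([ 2.56154126e-03, -4.49225700e+01, -2.31657100e+01, -2.56361272e-04,
        3.70760390e-03, -2.34147780e-05]), 'position': array([0.14807172, 0.52942464, 0.23077427]), 'tool_rot': array([[-6.06907293e-04,  2.69465131e-01,  9.63009956e-01],
       [-1.16006604e-03,  9.63009296e-01, -2.69465677e-01],
       [-9.99999143e-01, -1.28069583e-03, -2.71860019e-04]]), 'ft_force': array([-0.48074129,  0.06193737,  0.34817254]), 'wrist_torque': array([-0.00061087, -0.03852107,  0.0419234 ]), 'grip_width': 0.08576759072852717}
```

View pics/side0b.png

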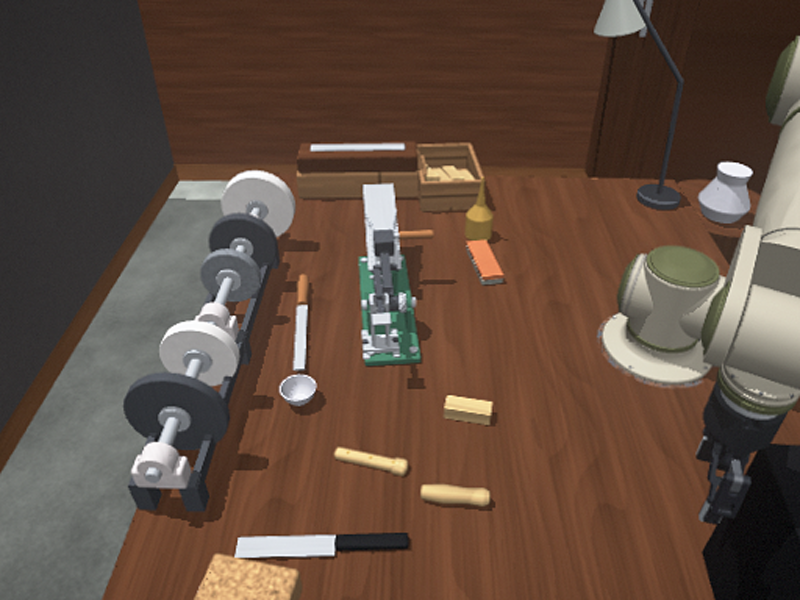

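View pics/top0b.png

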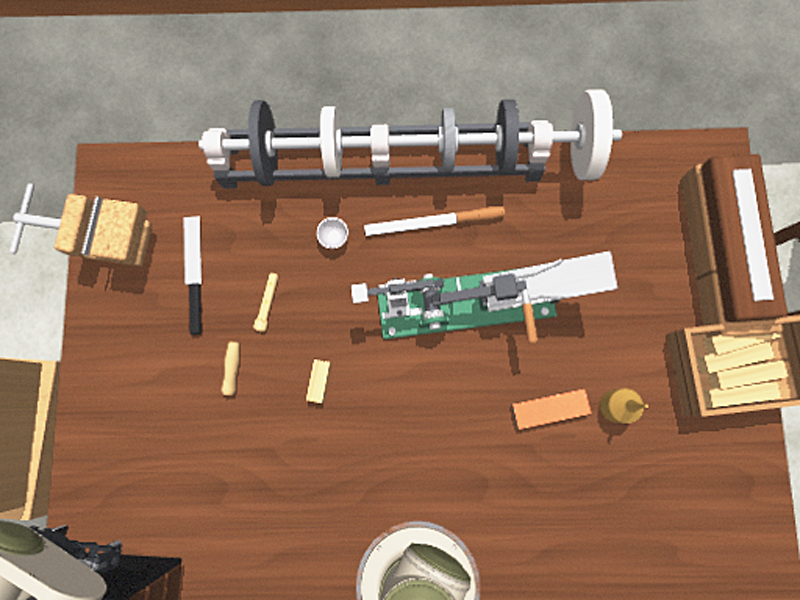

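Side view: press in the middle (base about 390,310, grip 415,234), blank at 468,410. Top view: pad at 360,293, grip at 530,320, apron at 600,272, blank at 317,382. Now enlarged crops.

```bash
cat > h.py <<'E'
import numpy as np, cv2
from rig import env, eyes
from scipy.spatial.transform import Rotation as R
def cam(n):
    m=eyes.camera_model(n); f=192/np.tan(np.radians(m["vfov"]/2)); return m,f,np.array(m["pose"])
def ray(n,u,v):
    m,f,P=cam(n); d=np.array([(u-m["cx"])/f,(v-m["cy"])/f]); s=d.copy()
    for _ in range(20): s=d/(1+m["k1"]*(s@s))
    r=P[:3,:3]@np.array([s[0],-s[1],-1]); return P[:3,3],r/np.linalg.norm(r)
def plane(n,u,v,z):
    o,r=ray(n,u,v); return o+r*(z-o[2])/r[2]
def tri(a,b):  # a: side px, b: top px
    o1,r1=ray("side",*a);o2,r2=ray("top",*b)
    t=np.linalg.lstsq(np.c_[r1,-r2],o2-o1,rcond=None)[0]
    p,q=o1+t[0]*r1,o2+t[1]*r2
    return (p+q)/2,np.linalg.norm(p-q)
def proj(n,p):
    m,f,P=cam(n); c=P[:3,:3].T@(np.array(p)-P[:3,3]); s=np.array([c[0],-c[1]])/-c[2]
    s=s*(1+m["k1"]*(s@s)); return s*f+[m["cx"],m["cy"]]
def crop(im,x,y,w,h,k): return cv2.resize(im[y:y+h,x:x+w],None,fx=k,fy=k,interpolation=cv2.INTER_CUBIC)
E
python3 - <<'E'
from h import *
t=cv2.imread("pics/top0.png");s=cv2.imread("pics/side0.png")
cv2.imwrite("pics/t1.png",crop(t,220,155,180,70,4.4))
o=np.zeros((600,800,3),np.uint8)
a=crop(s,222,112,60,125,4.8);o[:a.shape[0],:a.shape[1]]=a
b=crop(s,280,245,40,30,6);o[:180,300:540]=b
c=crop(t,190,225,30,40,6);o[200:440,300:480]=c
cv2.imwrite("pics/s1.png",o)
# blank mask
for n,im,(x,y,w,h) in(("side",s,(278,245,45,32)),("top",t,(190,225,30,40))):
    hsv=cv2.cvtColor(im,cv2.COLOR_BGR2HSV);m=np.zeros(hsv.shape[:2],np.uint8)
    m[y:y+h,x:x+w]=((hsv[...,2]>150)&(hsv[...,0]>17)&(hsv[...,0]<35))[y:y+h,x:x+w]*255
    cs=max(cv2.findContours(m,0,2)[0],key=cv2.contourArea);print(n,cv2.minAreaRect(cs),cv2.boxPoints(cv2.minAreaRect(cs)).tolist())
E
```

```text
side ((299.72540283203125, 259.03466796875), (29.423067092895508, 8.819316864013672), 8.746162414550781) [[284.514404296875, 261.1560363769531], [285.85546875, 252.4392852783203], [314.9364013671875, 256.9132995605469], [313.5953369140625, 265.63006591796875]]
top ((202.9329071044922, 243.5469970703125), (10.36919116973877, 26.473299026489258), 10.007980346679688) [[195.52687072753906, 255.68124389648438], [200.12754821777344, 229.6107635498047], [210.3389434814453, 231.41275024414062], [205.73826599121094, 257.48321533203125]]
```

View pics/t1.png

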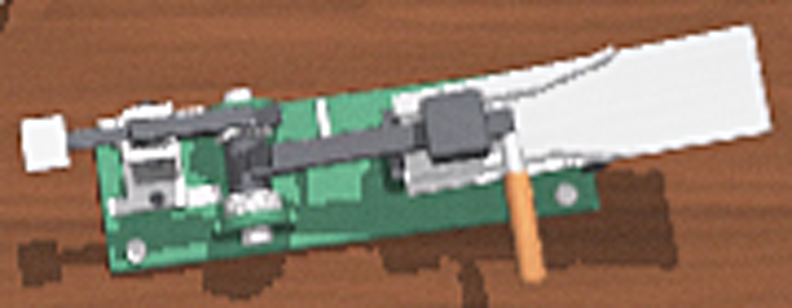

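View pics/s1.png

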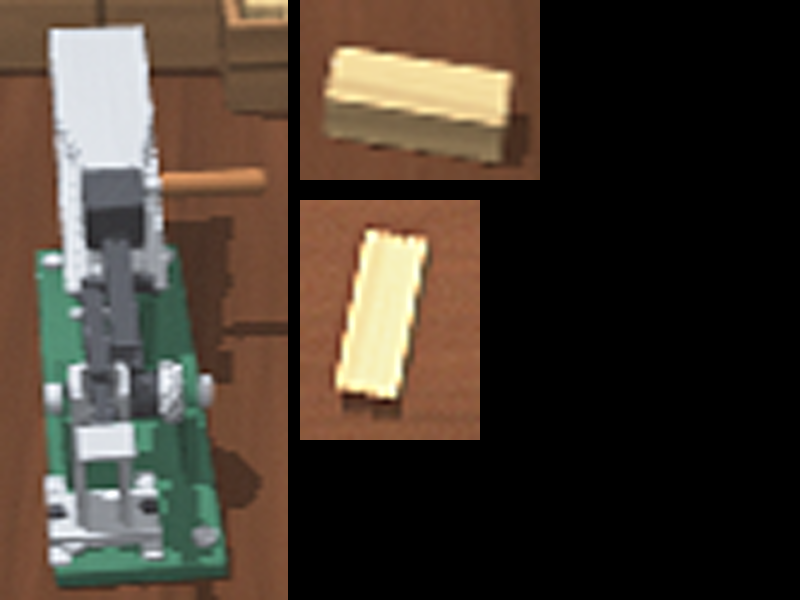

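```bash
python3 - <<'E'
from h import *
T=lambda x,y:(x/4.4+220-.4,y/4.4+155-.4); S=lambda x,y:(x/4.8+222-.4,y/4.8+112-.4)
for n,s,t in(("pad",(105,441),(45,144)),("gripin",(163,184),(515,172)),("gripout",(264,178),(535,278)),("apA",(50,28),(750,27)),("apB",(143,27),(770,130)),("headtop c",(110,186),(455,122)),("baseNear",(57,580),(112,270))):
    p,e=tri(S(*s),T(*t)); print(n,p.round(4),round(e,4))
print("padcorners",[plane("top",*T(*c),.147).round(4).tolist() for c in((22,120),(64,117),(70,166),(26,172))])
print("base edge",[plane("top",*T(*c),.012).round(4).tolist() for c in((112,270),(598,208))])
# blank: top-face corners in side: crop(x/6+280,y/6+245)
B=lambda x,y:((x-300)/6+280-.4,y/6+245-.4)
K=lambda x,y:((x-300)/6+190-.4,(y-200)/6+225-.4)
for s,t in(((338,48),(427,238)),((512,72),(400,398)),((327,100),(368,231)),((503,127),(340,390))):
    p,e=tri(B(*s),K(*t)); print("blank",p.round(4),round(e,4), plane("top",*K(*t),.028).round(4))
E
```

```text
pad [0.5637 0.1004 0.1464] 0.0005
gripin [ 0.5401 -0.2194  0.1228] 0.0033
gripout [ 0.467  -0.2291  0.1229] 0.0035
apA [ 0.6295 -0.3714  0.1666] 0.0005
apB [ 0.559  -0.3801  0.164 ] 0.0015
headtop c [ 0.5735 -0.1765  0.1473] 0.0016
baseNear [ 0.5474  0.064  -0.0083] 0.1063
padcorners [[0.5802, 0.1159, 0.147], [0.5817, 0.0874, 0.147], [0.5479, 0.0836, 0.147], [0.5444, 0.1133, 0.147]]
base edge [[0.4917, 0.0627, 0.012], [0.5315, -0.3012, 0.012]]
blank [0.4422 0.1737 0.0266] 0.0028 [0.4435 0.1733 0.028 ]
blank [0.3587 0.1876 0.0264] 0.0002 [0.3588 0.1874 0.028 ]
blank [0.4474 0.2058 0.0249] 0.0013 [0.4478 0.2052 0.028 ]
blank [0.3644 0.22   0.0237] 0.0017 [0.3636 0.2194 0.028 ]
```

Sizes check out: blank about 85×32 mm, top at 26 mm; pad at 0.146 m; grip at 0.123 m. Next I'll move above the grip.

```bash
python3 -m pendant '{"travel":[[15,-33,-1],[15,-33,-1],[15,-33,-1],[15,-33,-1],[15,-33,-1],[15,-33,-1],[15,-33,-1],[15,-33,-1],[15,-33,-1],[15,-33,-1],[15,-33,-1],[15,-33,-1],[15,-33,-1],[15,-33,-1],[15,-33,-1],[15,-33,-1],[15,-33,-1],[15,-33,-1],[15,-33,-1],[15,-33,-1]],"delta_rot":[[0,0,0.02],[0,0,0.02],[0,0,0.02],[0,0,0.02],[0,0,0.02],[0,0,0.02],[0,0,0.02],[0,0,0.02],[0,0,0.02],[0,0,0.02],[0,0,0.02],[0,0,0.02],[0,0,0.02],[0,0,0.02],[0,0,0.02],[0,0,0.02],[0,0,0.02],[0,0,0.02],[0,0,0.02],[0,0,0.02]]}' 50
python3 -m pendant '{"travel":[[22,-48,-5],[22,-48,-5],[0,0,0],[0,0,0]],"delta_rot":[[0,0,0],[0,0,0],[0,0,0],[0,0,0]]}'
```

```text
time_s: 1.77
position: [0.4484, -0.1322, 0.211]
tool_rot: [[-0.0, -0.127, 0.992], [0.0, 0.992, 0.127], [-1.0, 0.0, -0.0]]
ft_force: [0.5, 0.2, -0.1]
grip_width: 0.0497
time_s: 2.1
position: [0.4828, -0.2072, 0.2022]
tool_rot: [[-0.002, -0.125, 0.992], [0.001, 0.992, 0.125], [-1.0, 0.001, -0.002]]
ft_force: [-0.6, 0.4, -0.7]
grip_width: 0.05
```

```bash
python3 -m pendant '{"travel":[[9,-18.5,0],[0,0,-20],[0,0,-20],[0,0,-20],[0,0,-20],[0,0,-17],[0,0,0],[0,0,0]],"delta_rot":[[0,0,0],[0,0,0],[0,0,0],[0,0,0],[0,0,0],[0,0,0],[0,0,0],[0,0,0]]}'
python3 - <<'E'
from h import *
s=eyes.get_image("side")[:,:,::-1];t=eyes.get_image("top")[:,:,::-1]
o=np.zeros((600,800,3),np.uint8)
a=crop(s,222,100,110,140,4);o[:560,:440]=a[:560]
b=crop(t,300,160,85,75,4);o[:300,445:785]=b
cv2.imwrite("pics/g1.png",o)
E
```

```text
time_s: 2.77
position: [0.4914, -0.2233, 0.1066]
tool_rot: [[-0.001, -0.128, 0.992], [0.001, 0.992, 0.128], [-1.0, 0.001, -0.001]]
ft_force: [-0.2, -0.1, 0.2]
grip_width: 0.0498
```

View pics/g1.png

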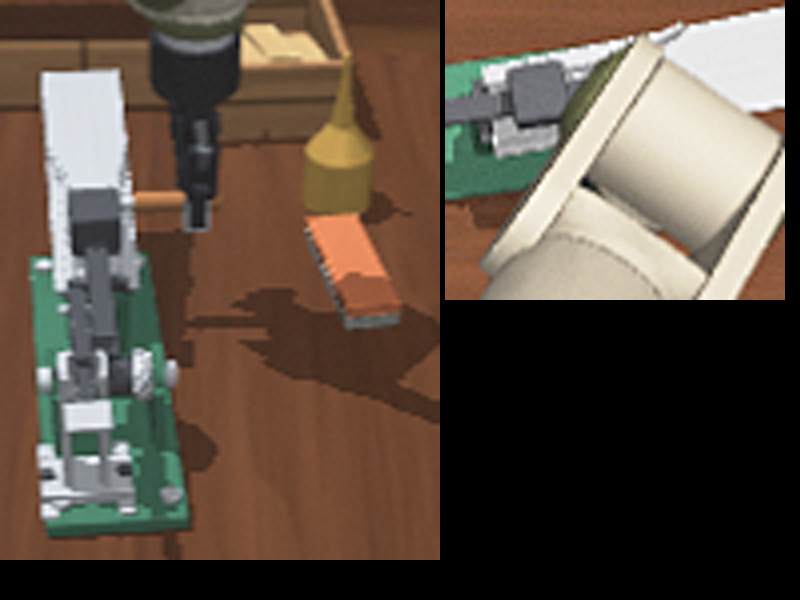

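The bar (160,200) runs in between the fingers (198,205). I'll close the gripper.

```bash
python3 -m pendant '{"travel":[[0,0,0],[0,0,0],[0,0,0],[0,0,0],[0,0,0],[0,0,0],[0,0,0],[0,0,0]],"delta_rot":[[0,0,0],[0,0,0],[0,0,0],[0,0,0],[0,0,0],[0,0,0],[0,0,0],[0,0,0]]}' 0 40
python3 - <<'E'
from h import *
d=np.array([-.123,.992])
prev=None
for a in np.r_[0:1.11:.1,1.12:1.45:.03]:
    th=np.arcsin(.05/.186)+a; p=np.array([-.186*np.cos(th),.186*np.sin(th)])
    if prev is not None:
        q=(p-prev)*1000; print(round(a,2),(d*q[0]).round(1),q[1].round(1))
    prev=p
E
```

```text
time_s: 3.53
position: [0.4924, -0.2268, 0.1076]
tool_rot: [[0.003, -0.126, 0.992], [-0.005, 0.992, 0.126], [-1.0, -0.006, 0.002]]
ft_force: [-0.4, -10.7, -0.3]
grip_width: 0.0163
0.1 [-0.7  5.8] 17.6
0.2 [-0.9  7.6] 17.0
0.3 [-1.1  9.2] 16.1
0.4 [-1.3 10.7] 15.1
0.5 [-1.5 12.2] 14.0
0.6 [-1.7 13.5] 12.7
0.7 [-1.8 14.7] 11.2
0.8 [-2.  15.7] 9.7
0.9 [-2.1 16.6] 8.1
1.0 [-2.1 17.3] 6.4
1.1 [-2.2 17.9] 4.6
1.12 [-0.4  3.6] 0.7
1.15 [-0.7  5.5] 0.9
1.18 [-0.7  5.5] 0.7
1.21 [-0.7  5.5] 0.6
1.24 [-0.7  5.5] 0.4
1.27 [-0.7  5.5] 0.2
1.3 [-0.7  5.5] 0.1
1.33 [-0.7  5.5] -0.1
1.36 [-0.7  5.5] -0.3
1.39 [-0.7  5.5] -0.4
1.42 [-0.7  5.5] -0.6
```

```bash
python3 -m pendant '{"travel":[[0,-2,0],[-0.4,2.9,8.8],[-0.4,2.9,8.8],[-0.5,3.8,8.5],[-0.5,3.8,8.5],[-0.5,4.6,8],[-0.5,4.6,8],[0,0,0]],"delta_rot":[[0,0,0],[0,0,0],[0,0,0],[0,0,0],[0,0,0],[0,0,0],[0,0,0],[0,0,0]]}'
```

```text
time_s: 4.2
position: [0.4897, -0.2042, 0.1585]
tool_rot: [[0.003, -0.127, 0.992], [-0.003, 0.992, 0.127], [-1.0, -0.003, 0.003]]
ft_force: [5.1, -7.6, -5.7]
grip_width: 0.0163
```

```bash
python3 -m pendant '{"travel":[[-0.6,5.4,7.6],[-0.6,5.4,7.6],[-0.7,6.1,7],[-0.7,6.1,7],[-0.8,6.8,6.3],[-0.8,6.8,6.3],[-0.9,7.3,5.6],[-0.9,7.3,5.6],[-1,7.8,4.9],[-1,7.8,4.9],[-1,8.3,4],[-1,8.3,4],[0,0,0]],"delta_rot":[[0,0,0],[0,0,0],[0,0,0],[0,0,0],[0,0,0],[0,0,0],[0,0,0],[0,0,0],[0,0,0],[0,0,0],[0,0,0],[0,0,0],[0,0,0]]}'
python3 -m pendant '{"travel":[[-1.1,8.7,3.2],[-1.1,8.7,3.2],[-1.1,8.9,2.3],[-1.1,8.9,2.3],[0,0,0],[0,0,0]],"delta_rot":[[0,0,0],[0,0,0],[0,0,0],[0,0,0],[0,0,0],[0,0,0]]}'
```

```text
time_s: 5.28
position: [0.4803, -0.1208, 0.2291]
tool_rot: [[0.005, -0.127, 0.992], [-0.004, 0.992, 0.127], [-1.0, -0.004, 0.005]]
ft_force: [6.5, -9.0, -2.6]
grip_width: 0.0168
time_s: 5.78
position: [0.4764, -0.0863, 0.2399]
tool_rot: [[0.006, -0.127, 0.992], [-0.004, 0.992, 0.127], [-1.0, -0.005, 0.005]]
ft_force: [8.5, -8.0, -0.8]
grip_width: 0.0168
```

```bash
python3 -m pendant '{"travel":[[1.5,0,0],[1,2.7,0.5],[-0.3,2.7,0.5],[0,0,0]],"delta_rot":[[0,0,0],[0,0,0],[0,0,0],[0,0,0]]}'
python3 -m pendant '{"travel":[[-0.3,2.7,0.4],[-0.3,2.7,0.4],[0,0,0],[0,0,0]],"delta_rot":[[0,0,0],[0,0,0],[0,0,0],[0,0,0]]}'
python3 -m pendant '{"travel":[[-0.3,2.7,0.3],[-0.3,2.7,0.3],[0,0,0],[0,0,0]],"delta_rot":[[0,0,0],[0,0,0],[0,0,0],[0,0,0]]}'
```

```text
time_s: 6.12
position: [0.4761, -0.0814, 0.2408]
tool_rot: [[-0.001, -0.126, 0.992], [-0.005, 0.992, 0.126], [-1.0, -0.005, -0.001]]
ft_force: [-5.9, -11.3, 5.6]
grip_width: 0.0166
time_s: 6.45
position: [0.4755, -0.0761, 0.2416]
tool_rot: [[-0.001, -0.126, 0.992], [-0.005, 0.992, 0.126], [-1.0, -0.005, -0.001]]
ft_force: [-6.2, -10.3, 5.2]
grip_width: 0.0165
time_s: 6.78
position: [0.4749, -0.0706, 0.2424]
tool_rot: [[-0.001, -0.126, 0.992], [-0.005, 0.992, 0.126], [-1.0, -0.005, -0.001]]
ft_force: [-6.6, -10.3, 6.9]
grip_width: 0.0163
```

```bash
python3 -m pendant '{"travel":[[-0.8,2.7,0.7],[-0.4,2.7,0.6],[0,0,0]],"delta_rot":[[0,0,0],[0,0,0],[0,0,0]]}'
python3 -m pendant '{"travel":[[-0.4,2.7,0.3],[-0.3,2.7,0.3],[0,0,0]],"delta_rot":[[0,0,0],[0,0,0],[0,0,0]]}'
python3 -m pendant '{"travel":[[-0.3,2.7,0.2],[-0.3,2.7,0.2],[0,0,0]],"delta_rot":[[0,0,0],[0,0,0],[0,0,0]]}'
```

```text
time_s: 7.03
position: [0.4741, -0.0647, 0.2431]
tool_rot: [[0.0, -0.126, 0.992], [-0.003, 0.992, 0.126], [-1.0, -0.003, -0.0]]
ft_force: [-1.3, -9.5, 0.7]
grip_width: 0.0164
time_s: 7.28
position: [0.4735, -0.0593, 0.2435]
tool_rot: [[0.0, -0.126, 0.992], [-0.003, 0.992, 0.126], [-1.0, -0.003, -0.0]]
ft_force: [-0.6, -9.3, -0.4]
grip_width: 0.0164
time_s: 7.53
position: [0.4729, -0.0539, 0.2437]
tool_rot: [[-0.0, -0.126, 0.992], [-0.003, 0.992, 0.126], [-1.0, -0.003, -0.001]]
ft_force: [0.4, -9.5, -1.5]
grip_width: 0.0161
```

```bash
python3 -m pendant '{"travel":[[-0.3,2.7,0.1],[-0.3,2.7,0],[0,0,0]],"delta_rot":[[0,0,0],[0,0,0],[0,0,0]]}'
python3 -m pendant '{"travel":[[-0.3,2.7,0],[-0.3,2.7,0],[0,0,0]],"delta_rot":[[0,0,0],[0,0,0],[0,0,0]]}'
```

```text
time_s: 7.78
position: [0.4723, -0.0487, 0.2438]
tool_rot: [[-0.0, -0.126, 0.992], [-0.004, 0.992, 0.126], [-1.0, -0.004, -0.001]]
ft_force: [-0.4, -11.1, -2.1]
grip_width: 0.0162
time_s: 8.03
position: [0.4718, -0.0441, 0.2437]
tool_rot: [[-0.0, -0.126, 0.992], [-0.005, 0.992, 0.126], [-1.0, -0.005, -0.001]]
ft_force: [0.2, -13.9, -2.9]
grip_width: 0.0166
```

```bash
python3 - <<'E'
from h import *
s=eyes.get_image("side")[:,:,::-1]
cv2.imwrite("pics/c1.png",crop(s,222,95,100,110,5.4))
E
```

```text
(no output)
```

View pics/c1.png

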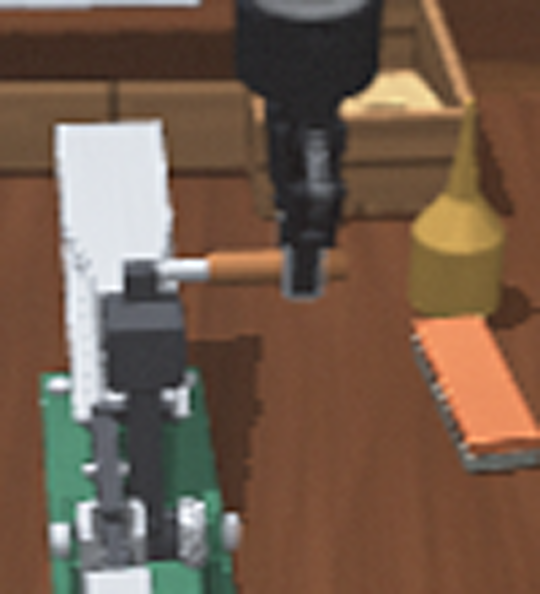

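Hammer upright, force rising to about 14 N, which means light buffer contact. Now ease back to test the sear.

```bash
python3 -m pendant '{"travel":[[0.3,-2.5,0],[0.3,-2.5,0],[0.3,-2.5,0],[0,0,0]],"delta_rot":[[0,0,0],[0,0,0],[0,0,0],[0,0,0]]}'
python3 -m pendant '{"travel":[[0.3,-2,0],[0.3,-2,0],[0,0,0]],"delta_rot":[[0,0,0],[0,0,0],[0,0,0]]}'
```

```text
time_s: 8.42
position: [0.4726, -0.0513, 0.2438]
tool_rot: [[-0.001, -0.125, 0.992], [-0.004, 0.992, 0.125], [-1.0, -0.003, -0.001]]
ft_force: [-0.2, -9.7, -1.8]
grip_width: 0.0166
time_s: 8.67
position: [0.473, -0.0552, 0.2437]
tool_rot: [[-0.001, -0.126, 0.992], [-0.003, 0.992, 0.126], [-1.0, -0.003, -0.001]]
ft_force: [-1.0, -10.0, -0.7]
grip_width: 0.0163
```

```bash
python3 -m pendant '{"travel":[[0.3,-2,0],[0.3,-2,0],[0,0,0]],"delta_rot":[[0,0,0],[0,0,0],[0,0,0]]}'
python3 -m pendant '{"travel":[[0.3,-2,0],[0,0,0]],"delta_rot":[[0,0,0],[0,0,0]]}'
```

```text
time_s: 8.92
position: [0.4735, -0.0591, 0.2435]
tool_rot: [[-0.002, -0.126, 0.992], [-0.003, 0.992, 0.126], [-1.0, -0.003, -0.002]]
ft_force: [-1.9, -9.6, -2.3]
grip_width: 0.0166
time_s: 9.08
position: [0.4737, -0.0609, 0.2434]
tool_rot: [[-0.002, -0.126, 0.992], [-0.003, 0.992, 0.126], [-1.0, -0.002, -0.002]]
ft_force: [-1.6, -9.1, -3.3]
grip_width: 0.0168
```

Not caught: the rise was probably the sear nose being lifted. Haul further.

```bash
python3 -m pendant '{"travel":[[-0.6,4.5,0.2],[-0.6,4.5,0.2],[-0.6,4.5,0.1],[-0.4,3.5,0],[0,0,0]],"delta_rot":[[0,0,0],[0,0,0],[0,0,0],[0,0,0],[0,0,0]]}'
python3 -m pendant '{"travel":[[-0.3,2.5,0],[0,0,0]],"delta_rot":[[0,0,0],[0,0,0]]}'
python3 -m pendant '{"travel":[[-0.3,2.5,-0.1],[0,0,0]],"delta_rot":[[0,0,0],[0,0,0]]}'
```

```text
time_s: 9.5
position: [0.4718, -0.0442, 0.2438]
tool_rot: [[-0.001, -0.126, 0.992], [-0.005, 0.992, 0.126], [-1.0, -0.005, -0.002]]
ft_force: [0.5, -14.4, -5.5]
grip_width: 0.0167
time_s: 9.67
position: [0.4716, -0.0422, 0.2438]
tool_rot: [[-0.001, -0.125, 0.992], [-0.006, 0.992, 0.125], [-1.0, -0.005, -0.002]]
ft_force: [1.2, -15.9, -6.6]
grip_width: 0.0164
time_s: 9.83
position: [0.4713, -0.0402, 0.2437]
tool_rot: [[-0.001, -0.125, 0.992], [-0.007, 0.992, 0.125], [-1.0, -0.006, -0.002]]
ft_force: [1.3, -19.1, -6.3]
grip_width: 0.0162
```

```bash
python3 - <<'E'
from h import *
s0=cv2.imread("pics/side0.png");s=np.ascontiguousarray(eyes.get_image("side")[:,:,::-1]);cv2.imwrite("pics/side2.png",s)
t0=cv2.imread("pics/top0.png");t=np.ascontiguousarray(eyes.get_image("top")[:,:,::-1])
o=np.zeros((600,800,3),np.uint8)
o[:600,:395]=crop(s0,225,170,56,85,7.06)[:600,:395]; o[:600,400:795]=crop(s,225,170,56,85,7.06)[:600,:395]
cv2.imwrite("pics/d1.png",o)
for n,a,b,(x,y,w,h) in(("side",s0,s,(232,195,26,20)),("top",t0,t,(222,178,20,20))):
    g=lambda i:cv2.cvtColor(i,cv2.COLOR_BGR2GRAY)[y:y+h,x:x+w].astype(float)
    for i in(a,b):
        m=g(i)>190; yy,xx=np.nonzero(m); print(n,m.sum(),xx.mean()+x,yy.mean()+y,yy.min()+y,yy.max()+y)
p=np.array([.5637,.1004,.147])
for dz in(0,-.005,-.01): print(proj("side",p+[0,0,dz]),proj("top",p+[0,0,dz]))
E
```

```text
side 111 243.65765765765767 205.81981981981983 195 214
side 109 243.43119266055047 206.0091743119266 195 214
top 112 229.57142857142858 187.11607142857142 181 193
top 110 229.61818181818182 187.10909090909092 181 193
[243.54101436 203.33480192] [229.81690753 187.19697631]
[243.57800705 204.68935745] [229.96788057 187.50161625]
[243.61482385 206.03667741] [230.11755737 187.80364231]
```

View pics/d1.png

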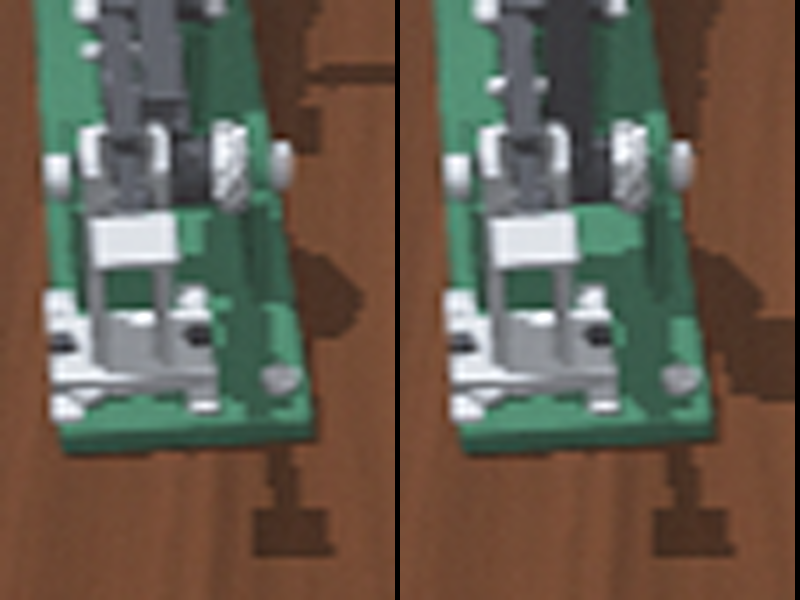

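Pad unmoved, so the sear lies at rest. Ease back again as a test.

```bash
python3 -m pendant '{"travel":[[0.4,-3.5,0],[0.4,-3.5,0],[0,0,0]],"delta_rot":[[0,0,0],[0,0,0],[0,0,0]]}'
python3 -m pendant '{"travel":[[0.4,-3.5,0],[0,0,0]],"delta_rot":[[0,0,0],[0,0,0]]}'
python3 -m pendant '{"travel":[[0.4,-3.5,0],[0,0,0]],"delta_rot":[[0,0,0],[0,0,0]]}'
```

```text
time_s: 10.18
position: [0.4721, -0.0469, 0.2438]
tool_rot: [[-0.001, -0.125, 0.992], [-0.005, 0.992, 0.125], [-1.0, -0.004, -0.002]]
ft_force: [0.4, -12.3, -4.8]
grip_width: 0.0164
time_s: 10.35
position: [0.4724, -0.0499, 0.2438]
tool_rot: [[-0.001, -0.126, 0.992], [-0.004, 0.992, 0.126], [-1.0, -0.003, -0.002]]
ft_force: [0.8, -9.8, -4.1]
grip_width: 0.0163
time_s: 10.52
position: [0.4728, -0.0532, 0.2438]
tool_rot: [[-0.001, -0.126, 0.992], [-0.003, 0.992, 0.126], [-1.0, -0.003, -0.002]]
ft_force: [0.6, -10.2, -4.2]
grip_width: 0.0163
```

```bash
python3 -m pendant '{"travel":[[0.4,-3.5,0],[0.4,-3.5,0],[0,0,0]],"delta_rot":[[0,0,0],[0,0,0],[0,0,0]]}'
python3 -m pendant '{"travel":[[0.3,-2.5,-0.2],[0,0,0]],"delta_rot":[[0,0,0],[0,0,0]]}'
python3 -m pendant '{"travel":[[0.3,-2.5,-0.2],[0,0,0]],"delta_rot":[[0,0,0],[0,0,0]]}'
python3 -m pendant '{"travel":[[0.3,-2.5,-0.3],[0,0,0]],"delta_rot":[[0,0,0],[0,0,0]]}'
```

```text
time_s: 10.77
position: [0.4736, -0.0602, 0.2435]
tool_rot: [[-0.002, -0.126, 0.992], [-0.003, 0.992, 0.126], [-1.0, -0.003, -0.002]]
ft_force: [0.7, -9.5, -5.4]
grip_width: 0.0159
time_s: 10.93
position: [0.4737, -0.0617, 0.2434]
tool_rot: [[-0.002, -0.126, 0.992], [-0.001, 0.992, 0.126], [-1.0, -0.001, -0.002]]
ft_force: [0.1, -6.1, -5.0]
grip_width: 0.0169
time_s: 11.1
position: [0.4739, -0.0629, 0.2433]
tool_rot: [[-0.002, -0.127, 0.992], [0.002, 0.992, 0.127], [-1.0, 0.002, -0.002]]
ft_force: [-1.4, 0.7, -4.6]
grip_width: 0.0164
time_s: 11.27
position: [0.474, -0.0642, 0.2432]
tool_rot: [[-0.002, -0.128, 0.992], [0.004, 0.992, 0.128], [-1.0, 0.004, -0.001]]
ft_force: [-3.0, 8.6, -0.8]
grip_width: 0.0166
```

The sear holds: force goes to zero and reverses at y≈-0.063. Relieve, open, lift away.

```bash
python3 -m pendant '{"travel":[[-0.3,2.5,1],[0,0,0],[0,0,0],[0,0,0],[0,0,0],[0,0,0]],"delta_rot":[[0,0,0],[0,0,0],[0,0,0],[0,0,0],[0,0,0],[0,0,0]]}' 40
python3 -m pendant '{"travel":[[0,0,15],[0,0,20],[0,0,20],[0,0,0]],"delta_rot":[[0,0,0],[0,0,0],[0,0,0],[0,0,0]]}' 55
python3 - <<'E'
from h import *
p=env.observe()["position"]; print((np.array([.4034,.1964,.10])-p)*1000)
E
```

```text
time_s: 11.77
position: [0.4745, -0.0635, 0.2444]
tool_rot: [[0.0, -0.127, 0.992], [-0.0, 0.992, 0.127], [-1.0, -0.0, 0.0]]
ft_force: [0.6, 0.0, -0.1]
grip_width: 0.0398
time_s: 12.1
position: [0.4755, -0.0638, 0.3029]
tool_rot: [[0.006, -0.127, 0.992], [-0.003, 0.992, 0.127], [-1.0, -0.003, 0.006]]
ft_force: [-0.4, 0.3, 0.1]
grip_width: 0.0549
[ -72.1173539   260.24193976 -202.87955357]
```

```bash
python3 -m pendant '{"travel":[[-24,0,0],[-24,0,0],[-24,10,0],[0,25,-8],[0,25,-8],[0,25,-8],[0,25,-8],[0,25,-8],[0,25,-8],[0,25,-8],[0,25,-8],[0,25,-8],[0,25,-8],[0,0,-30],[0,0,-30],[0,0,-30],[0,0,-30],[0,0,0],[0,0,0]],"delta_rot":[[0,0,0],[0,0,0],[0,0,0],[0,0,-0.029],[0,0,-0.029],[0,0,-0.029],[0,0,-0.029],[0,0,-0.029],[0,0,-0.029],[0,0,-0.029],[0,0,-0.029],[0,0,-0.029],[0,0,-0.029],[0,0,0],[0,0,0],[0,0,0],[0,0,0],[0,0,0],[0,0,0]]}'
python3 - <<'E'
from h import *
s=env.observe();p=s["position"]; print((np.array([.4034,.1964,.006])-p)*1000,np.degrees(np.arctan2(s["tool_rot"][1][1],s["tool_rot"][0][1])))
E
```

```text
time_s: 13.68
position: [0.402, 0.1965, 0.099]
tool_rot: [[-0.003, 0.162, 0.987], [-0.001, 0.987, -0.162], [-1.0, -0.001, -0.003]]
ft_force: [0.3, -0.1, 0.3]
grip_width: 0.0547
[ 1.35723740e+00 -7.10647683e-02 -9.29781230e+01] 80.66639427721748
```

```bash
python3 -m pendant '{"travel":[[1.4,0,-20],[0,0,-20],[0,0,-20],[0,0,-15],[0,0,-10],[0,0,-8],[0,0,0],[0,0,0]],"delta_rot":[[0,0,0],[0,0,0],[0,0,0],[0,0,0],[0,0,0],[0,0,0],[0,0,0],[0,0,0]]}'
python3 -m pendant '{"travel":[[0,0,0],[0,0,0],[0,0,0],[0,0,0],[0,0,0],[0,0,0],[0,0,0],[0,0,0]],"delta_rot":[[0,0,0],[0,0,0],[0,0,0],[0,0,0],[0,0,0],[0,0,0],[0,0,0],[0,0,0]]}' 0 40
python3 -m pendant '{"travel":[[0,0,25],[0,0,25],[0,0,25],[0,0,25],[0,0,25],[0,0,25],[0,0,0]],"delta_rot":[[0,0,0],[0,0,0],[0,0,0],[0,0,0],[0,0,0],[0,0,0],[0,0,0]]}'
```

```text
time_s: 14.35
position: [0.4046, 0.1967, 0.0073]
tool_rot: [[0.002, 0.162, 0.987], [0.0, 0.987, -0.162], [-1.0, 0.001, 0.002]]
ft_force: [-0.1, 0.3, -0.4]
grip_width: 0.0546
time_s: 15.02
position: [0.4045, 0.1968, 0.0075]
tool_rot: [[0.002, 0.162, 0.987], [0.0, 0.987, -0.162], [-1.0, 0.001, 0.002]]
ft_force: [-1.2, -0.7, 7.3]
grip_width: 0.0332
time_s: 15.6
position: [0.4056, 0.1971, 0.161]
tool_rot: [[0.009, 0.162, 0.987], [0.002, 0.987, -0.162], [-1.0, 0.003, 0.008]]
ft_force: [0.5, 0.8, -0.1]
grip_width: 0.0331
```

```bash
python3 -m pendant '{"travel":[[-12,0,33],[-12,0,33],[-12,0,33],[0,-30,0],[0,-30,0],[0,-30,0],[0,-30,0],[0,-30,0],[0,-30,0],[0,-30,0],[0,-30,0],[0,-30,0],[0,-30,0],[0,-30,0],[0,-30,0],[0,-30,0],[0,-30,0],[0,-30,0],[0,-30,0],[0,-30,0]],"delta_rot":[[0,0,-0.117],[0,0,-0.117],[0,0,-0.117],[0,0,-0.117],[0,0,-0.117],[0,0,-0.117],[0,0,-0.117],[0,0,-0.117],[0,0,-0.117],[0,0,-0.117],[0,0,-0.117],[0,0,0],[0,0,0],[0,0,0],[0,0,0],[0,0,0],[0,0,0],[0,0,0],[0,0,0],[0,0,0]]}'
python3 -m pendant '{"travel":[[22,0,-2],[22,0,-2],[22,0,-2],[22,0,-2],[22,0,-2],[22,0,-2],[22,0,-2],[22,0,-2],[22,0,-2],[19,0,-2],[0,0,0],[0,0,0]],"delta_rot":[[0,0,0],[-0.0693,-0.0084,0],[-0.0693,-0.0084,0],[-0.0693,-0.0084,0],[-0.0693,-0.0084,0],[-0.0693,-0.0084,0],[0,0,0],[0,0,0],[0,0,0],[0,0,0],[0,0,0],[0,0,0]]}'
cat > w.py <<'E'
from h import *
yh=np.array([-.993,-.118,0]);d=np.array([-.118,.993,0]);c,s=np.cos(np.radians(20)),np.sin(np.radians(20))
xh=c*d-s*np.array([0,0,1]);zh=s*d+c*np.array([0,0,1])
Rt=np.c_[-zh,-yh,np.cross(-zh,-yh)]
st=env.observe();print("rot",R.from_matrix(Rt@np.array(st["tool_rot"]).T).as_rotvec().round(3),"dpos",((np.array([.5870,-.3155,.1512])-st["position"])*1000).round(1),"zh",zh.round(3),"q",np.array(st["q"]).round(0))
E
python3 w.py
```

```text
time_s: 17.27
position: [0.3674, -0.3147, 0.2551]
tool_rot: [[-0.0, 0.993, 0.12], [0.0, 0.12, -0.993], [-1.0, -0.0, -0.0]]
ft_force: [0.7, -0.2, -0.5]
grip_width: 0.0334
time_s: 18.27
position: [0.585, -0.313, 0.2342]
tool_rot: [[0.04, 0.993, 0.115], [-0.339, 0.121, -0.933], [-0.94, -0.002, 0.341]]
ft_force: [-0.2, 0.6, 0.4]
grip_width: 0.0332
rot [-0.001 -0.002 -0.004] dpos [  2.   -2.5 -83. ] zh [-0.04  0.34  0.94] q [-32.  29.  64. -16.  74. -37.]
```

```bash
python3 -m pendant '{"travel":[[1,-1,-22],[1,-1.5,-22],[0,0,-20],[0,0,0],[0,0,0]],"delta_rot":[[0,0,0],[0,0,0],[0,0,0],[0,0,0],[0,0,0]]}'
python3 - <<'E'
from h import *
s=np.ascontiguousarray(eyes.get_image("side")[:,:,::-1]);t=np.ascontiguousarray(eyes.get_image("top")[:,:,::-1])
o=np.zeros((600,800,3),np.uint8)
o[:600,:395]=crop(s,205,75,79,120,5)[:600,:395]; b=crop(t,320,140,80,80,5);o[:400,400:800]=b
cv2.imwrite("pics/f1.png",o)
E
python3 w.py
```

```text
time_s: 18.68
position: [0.586, -0.3159, 0.1713]
tool_rot: [[0.04, 0.993, 0.114], [-0.339, 0.12, -0.933], [-0.94, -0.001, 0.341]]
ft_force: [-0.1, 0.6, -0.4]
grip_width: 0.0331
rot [ 0.002  0.002 -0.002] dpos [  0.    0.8 -22.1] zh [-0.04  0.34  0.94] q [-33.  32.  69. -17.  66. -34.]
```

View pics/f1.png

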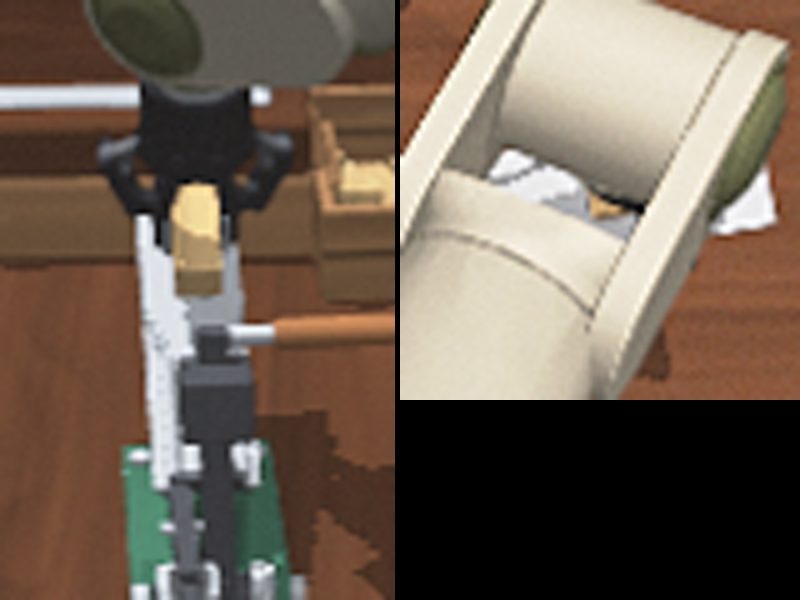

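Blank (197,240) is centred over the apron (138 to 240), hammer cocked below it in the picture. Descend gently.

```bash
python3 -m pendant '{"travel":[[1,1,-8],[0,0,-6],[0,0,-4],[0,0,0]],"delta_rot":[[0,0,0],[0,0,0],[0,0,0],[0,0,0]]}'
python3 -m pendant '{"travel":[[0,0,-1.5],[0,0,0]],"delta_rot":[[0,0,0],[0,0,0]]}'
python3 -m pendant '{"travel":[[0,0,-1.5],[0,0,0]],"delta_rot":[[0,0,0],[0,0,0]]}'
```

```text
time_s: 19.12
position: [0.5875, -0.3146, 0.1521]
tool_rot: [[0.04, 0.993, 0.114], [-0.338, 0.121, -0.933], [-0.94, -0.002, 0.341]]
ft_force: [0.3, -0.7, -0.6]
grip_width: 0.0332
time_s: 19.28
position: [0.5879, -0.3149, 0.1517]
tool_rot: [[0.041, 0.993, 0.114], [-0.339, 0.121, -0.933], [-0.94, -0.0, 0.342]]
ft_force: [0.8, 0.1, -0.9]
grip_width: 0.0333
time_s: 19.45
position: [0.5878, -0.3149, 0.1503]
tool_rot: [[0.041, 0.993, 0.113], [-0.339, 0.121, -0.933], [-0.94, -0.0, 0.342]]
ft_force: [1.2, 0.4, 0.3]
grip_width: 0.0335
```

```bash
python3 -m pendant '{"travel":[[0,0,-1.2],[0,0,0]],"delta_rot":[[0,0,0],[0,0,0]]}'
python3 -m pendant '{"travel":[[0,0,-1.2],[0,0,0]],"delta_rot":[[0,0,0],[0,0,0]]}'
```

```text
time_s: 19.62
position: [0.5879, -0.3149, 0.1493]
tool_rot: [[0.041, 0.993, 0.113], [-0.34, 0.121, -0.933], [-0.94, 0.0, 0.342]]
ft_force: [0.1, 0.3, -0.7]
grip_width: 0.0335
time_s: 19.78
position: [0.5881, -0.315, 0.1493]
tool_rot: [[0.043, 0.993, 0.113], [-0.341, 0.121, -0.932], [-0.939, 0.001, 0.343]]
ft_force: [-0.7, 3.4, 5.6]
grip_width: 0.033
```

Contact at about 6 N. Release.

```bash
python3 -m pendant '{"travel":[[0,0,0.5],[0,0,0],[0,0,0],[0,0,0],[0,0,0],[0,0,0],[0,0,0],[0,0,0],[0,0,0],[0,0,0]],"delta_rot":[[0,0,0],[0,0,0],[0,0,0],[0,0,0],[0,0,0],[0,0,0],[0,0,0],[0,0,0],[0,0,0],[0,0,0]]}' 50
python3 -m pendant '{"travel":[[-0.8,6.8,18.8],[-0.8,6.8,18.8],[-0.8,6.8,18.8],[0,0,20],[0,0,0]],"delta_rot":[[0,0,0],[0,0,0],[0,0,0],[0,0,0],[0,0,0]]}'
python3 - <<'E'
from h import *
s=np.ascontiguousarray(eyes.get_image("side")[:,:,::-1]);cv2.imwrite("pics/side3.png",s)
cv2.imwrite("pics/f2.png",crop(s,205,75,120,120,5))
E
```

```text
time_s: 20.62
position: [0.5879, -0.3149, 0.1484]
tool_rot: [[0.041, 0.993, 0.113], [-0.339, 0.121, -0.933], [-0.94, -0.0, 0.342]]
ft_force: [0.3, 0.4, -0.5]
grip_width: 0.0501
time_s: 21.03
position: [0.5866, -0.2948, 0.2295]
tool_rot: [[0.047, 0.993, 0.112], [-0.343, 0.121, -0.931], [-0.938, 0.006, 0.346]]
ft_force: [0.2, 0.4, 0.7]
grip_width: 0.05
```

View pics/f2.png

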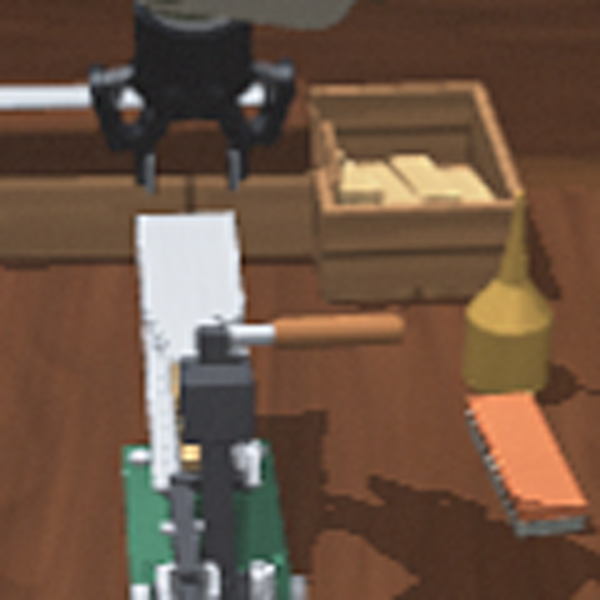

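The blank slid under the hammer (front end at 190,455). Moving round toward the trigger, then checking the seat with both views.

```bash
python3 -m pendant '{"travel":[[-22,0,3],[-22,0,3],[-22,0,3],[-22,0,3],[-22,0,3],[-22,0,3],[-22,0,3],[-22,0,3],[-22,0,3],[-22,0,3],[0,0,0]],"delta_rot":[[0,0,0],[0.0693,0.0084,0],[0.0693,0.0084,0],[0.0693,0.0084,0],[0.0693,0.0084,0],[0.0693,0.0084,0],[0,0,0],[0,0,0],[0,0,0],[0,0,0],[0,0,0]]}' 0
python3 -m pendant '{"travel":[[0,28,0],[0,28,0],[0,28,0],[0,28,0],[0,28,0],[0,28,0],[0,28,0],[0,28,0],[0,28,0],[0,28,0],[0,28,0],[0,28,0],[0,28,0],[0,28,0],[0,0,0]],"delta_rot":[[0,0,0],[0,0,0],[0,0,0],[0,0,0],[0,0,0],[0,0,0],[0,0,0],[0,0,0],[0,0,0],[0,0,0],[0,0,0],[0,0,0],[0,0,0],[0,0,0],[0,0,0]]}'
python3 - <<'E'
from h import *
s=np.ascontiguousarray(eyes.get_image("side")[:,:,::-1]);t=np.ascontiguousarray(eyes.get_image("top")[:,:,::-1])
o=np.zeros((600,800,3),np.uint8)
o[:600,:395]=crop(s,225,125,49,75,8)[:600,:395]; b=crop(t,290,155,66,50,6);o[:300,400:796]=b
cv2.imwrite("pics/f3.png",o)
d=np.array([-.118,.993,0]);z=np.array([0,0,1]);c,sn=np.cos(np.radians(20)),np.sin(np.radians(20));xh=c*d-sn*z;zh=sn*d+c*z;yh=np.array([-.993,-.118,0])
h=np.array([.571,-.1826,.1065])
for n,x0,y0,k,ox in(("side",225,125,8,0),("top",290,155,6,400)):
    for e in(-42,42):
        for w in(-17,17): q=proj(n,h+(e*xh+w*yh+14*zh)/1000);print(n,e,w,((q-[x0,y0]+.4)*k+[ox,0]).round(0))
E
```

```text
time_s: 22.0
position: [0.3628, -0.2943, 0.2546]
tool_rot: [[-0.001, 0.993, 0.118], [0.001, 0.118, -0.993], [-1.0, -0.001, -0.001]]
ft_force: [-0.1, -0.7, 0.3]
grip_width: -0.0002
time_s: 23.25
position: [0.3649, 0.101, 0.2542]
tool_rot: [[-0.001, 0.992, 0.125], [0.001, 0.125, -0.992], [-1.0, -0.001, -0.001]]
ft_force: [-0.4, 0.1, 0.7]
grip_width: 0.0002Traceback (most recent call last):
  File "<stdin>", line 4, in <module>
ValueError: could not broadcast input array from shape (600,392,3) into shape (600,395,3)
```

```bash
python3 - <<'E'
from h import *
s=np.ascontiguousarray(eyes.get_image("side")[:,:,::-1]);t=np.ascontiguousarray(eyes.get_image("top")[:,:,::-1])
o=np.zeros((600,800,3),np.uint8)
o[:600,:392]=crop(s,225,125,49,75,8); b=crop(t,290,155,66,50,6);o[:300,400:796]=b
cv2.imwrite("pics/f3.png",o)
d=np.array([-.118,.993,0]);z=np.array([0,0,1]);c,sn=np.cos(np.radians(20)),np.sin(np.radians(20));xh=c*d-sn*z;zh=sn*d+c*z;yh=np.array([-.993,-.118,0])
h=np.array([.571,-.1826,.1065])
for n,x0,y0,k,ox in(("side",225,125,8,0),("top",290,155,6,400)):
    for e in(-42,42):
        for w in(-17,17): q=proj(n,h+(e*xh+w*yh+14*zh)/1000);print(n,e,w,((q-[x0,y0]+.4)*k+[ox,0]).round(0))
E
```

```text
side -42 -17 [123. 184.]
side -42 17 [202. 180.]
side 42 -17 [137. 343.]
side 42 17 [218. 338.]
top -42 -17 [672. 132.]
top -42 17 [684. 198.]
top 42 -17 [510. 165.]
top 42 17 [520. 230.]
```

View pics/f3.png

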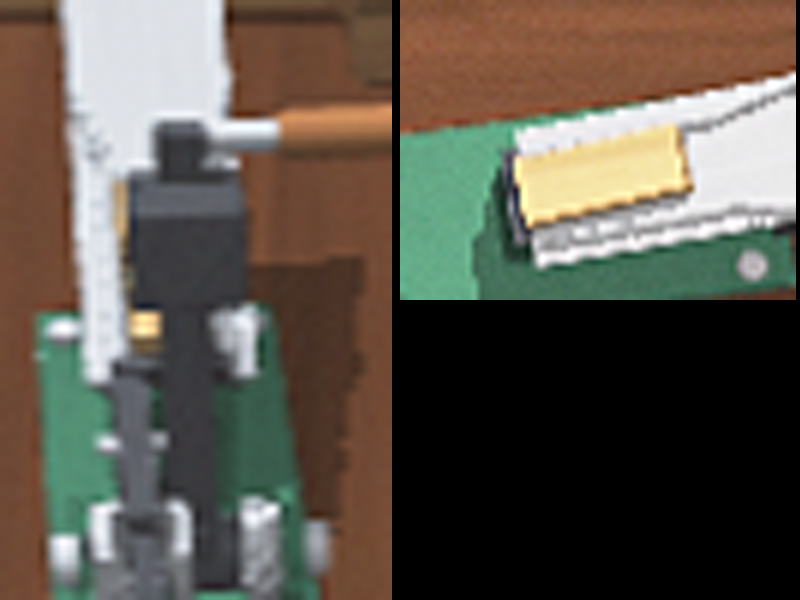

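Seated: the blank (520 to 690 in the top crop) butts against the stop at 515, just where home projects. Now the trigger.

```bash
python3 -m pendant '{"travel":[[22,0,0],[22,0,0],[22,0,0],[22,0,0],[22,0,0],[22,0,0],[22,0,0],[22,0,-20],[22,0,-20],[1,0,-20],[0,0,-20],[0,0,0],[0,0,0]],"delta_rot":[[0,0,0],[0,0,0],[0,0,0],[0,0,0],[0,0,0],[0,0,0],[0,0,0],[0,0,0],[0,0,0],[0,0,0],[0,0,0],[0,0,0],[0,0,0]]}'
```

```text
time_s: 24.53
position: [0.5644, 0.0963, 0.1744]
tool_rot: [[-0.002, 0.993, 0.119], [-0.0, 0.119, -0.993], [-1.0, -0.002, -0.0]]
ft_force: [0.6, 0.8, 0.5]
grip_width: 0.0001
```

```bash
python3 -m pendant '{"travel":[[0,4,-10],[0,0,-10],[0,0,-5],[0,0,-3],[0,0,0]],"delta_rot":[[0,0,0],[0,0,0],[0,0,0],[0,0,0],[0,0,0]]}'
python3 -m pendant '{"travel":[[0,0,-3],[0,0,-3],[0,0,-3],[0,0,-3],[0,0,0],[0,0,0]],"delta_rot":[[0,0,0],[0,0,0],[0,0,0],[0,0,0],[0,0,0],[0,0,0]]}'
```

```text
time_s: 24.95
position: [0.5642, 0.1016, 0.1474]
tool_rot: [[0.0, 0.993, 0.121], [-0.0, 0.121, -0.993], [-1.0, 0.0, 0.0]]
ft_force: [-2.4, -0.5, 3.0]
grip_width: -0.0005
time_s: 25.45
position: [0.5646, 0.1019, 0.1349]
tool_rot: [[0.001, 0.993, 0.121], [0.001, 0.121, -0.993], [-1.0, 0.001, -0.0]]
ft_force: [0.8, 3.2, 2.4]
grip_width: 0.0001
```

```bash
python3 - <<'E'
from h import *
s=np.ascontiguousarray(eyes.get_image("side")[:,:,::-1])
for n,i in(("start",cv2.imread("pics/side0.png")),("cocked",cv2.imread("pics/side3.png")),("now",s)):
    h=cv2.cvtColor(i,cv2.COLOR_BGR2HSV)[125:165,245:300];m=(h[...,0]<14)&(h[...,1]>120)&(h[...,2]>140);y,x=np.nonzero(m);print(n,m.sum(),x.mean()+245,y.mean()+125)
E
python3 -m pendant '{"travel":[[0,0,6],[0,0,12],[0,0,20],[0,0,20],[0,0,20],[0,0,20],[-30,0,0],[-30,0,0],[-30,0,0],[-30,0,0],[-30,0,0],[-30,0,0],[0,0,0],[0,0,0]],"delta_rot":[[0,0,0],[0,0,0],[0,0,0],[0,0,0],[0,0,0],[0,0,0],[0,0,0],[0,0,0],[0,0,0],[0,0,0],[0,0,0],[0,0,0],[0,0,0],[0,0,0]]}'
python3 - <<'E'
from h import *
s=np.ascontiguousarray(eyes.get_image("side")[:,:,::-1]);t=np.ascontiguousarray(eyes.get_image("top")[:,:,::-1])
o=np.zeros((600,800,3),np.uint8)
o[:600,:400]=cv2.resize(s[90:390,130:330],None,fx=2,fy=2,interpolation=2); o[:300,400:796]=crop(t,290,155,66,50,6)
o[300:600,400:800]=cv2.resize(t,(400,300),interpolation=3)
cv2.imwrite("pics/z.png",o)
E
```

```text
start 77 268.54545454545456 149.11688311688312
cocked 106 273.58490566037733 140.17924528301887
now 4 298.75 154.75
time_s: 26.67
position: [0.3835, 0.1013, 0.2334]
tool_rot: [[0.001, 0.993, 0.121], [-0.001, 0.121, -0.993], [-1.0, 0.0, 0.001]]
ft_force: [0.2, -0.2, 0.3]
grip_width: 0.0001Traceback (most recent call last):
  File "<stdin>", line 4, in <module>
ValueError: could not broadcast input array from shape (588,400,3) into shape (600,400,3)
```

```bash
python3 - <<'E'
from h import *
s=np.ascontiguousarray(eyes.get_image("side")[:,:,::-1]);t=np.ascontiguousarray(eyes.get_image("top")[:,:,::-1])
o=np.zeros((600,800,3),np.uint8)
o[:600,:400]=cv2.resize(s[80:380,130:330],None,fx=2,fy=2,interpolation=2); o[:300,400:796]=crop(t,290,155,66,50,6)
o[300:600,400:800]=cv2.resize(t,(400,300),interpolation=3)
cv2.imwrite("pics/z.png",o)
E
```

```text
(no output)
```

View pics/z.png

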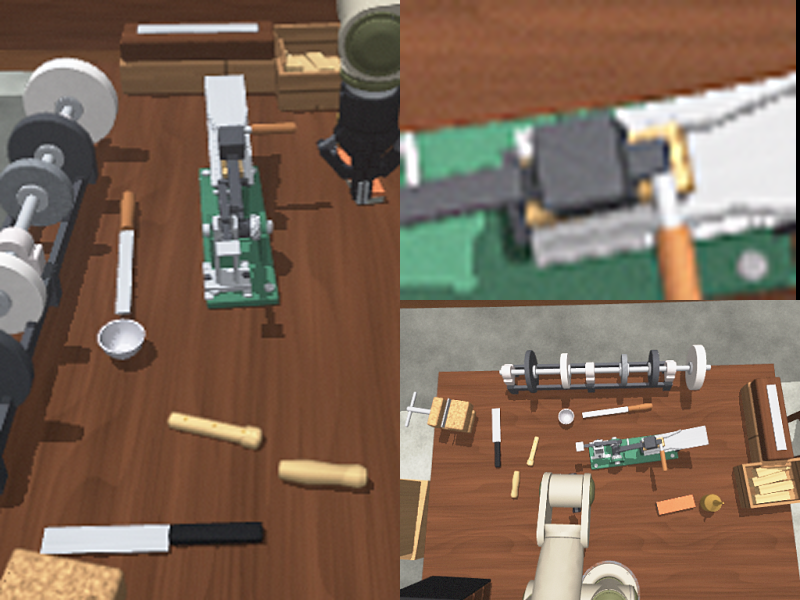

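The hammer lies down on the blank (top crop, blank visible around the head at 640 to 690,150), and everything else is in place. The gripper is clear, so I'll hand in.

```bash
python3 -c "
from rig import close_job
print(close_job())"
```

```text
the job is handed in; nothing more can be done
None
```

The job is done and handed in at about 27 s of the 72 s allowed; the hand-in reports no verdict.

- **Hammer:** I hauled it back by the grip until the sear caught. Force at the grip peaked at about 19–20 N, which I estimate pushed the buffer in about 2 mm.
- **Sear check:** When I eased back, the force fell to zero and reversed, so the sear was holding the hammer by itself. I took the first ease-back as "not caught" because it stopped short of the rest position. So I hauled back a second time, a little further into the buffer, when the sear had probably already caught.
- **Blank:** I laid it on the apron at about 6 N and it slid down by itself. Both views showed it against the stop, where the home position projects.
- **Trigger:** I pressed the pad down about 12 mm. The last pictures show the hammer lying on the blank, the bystanders apparently where they were (judged by eye), and the gripper clear.

One numeric check failed: the colour mask for the wooden grip found almost nothing while the arm was at the trigger, probably because the arm was in the way. I relied on the final picture instead. The apron was about 2–3 mm lower than my camera measurement, which I found by feeling for contact.

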